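# Tap the die holder's wedge home

### The job

The steel wedge of the nearer die holder on the strap bench sticks out of its slot. Pick up the soft-faced mallet (white faces, black handle; not the steel hammer) by its handle and tap the wedge sideways into the slot, first with a short tap that drives it only part of the way, then, after drawing the mallet clear, with one or more further taps until its square flange is home against the holder and it advances no more. Never push the wedge with the gripper itself; lay the mallet down flat on the bench when done.

Things in the scene. Friction and masses are not known exactly. Their poses are not given: they have to be found in the camera images.
- mallet_grip (a point): Where to hold the mallet: mid handle, its balance point, 18 mm above the bench as it lies. x points along the handle to the head, z up. Handle black, flat-sided, 24 mm wide, 28 mm high, with the head 55 mm ahead and an end knob 36 mm high about 110 mm behind. Mallet about 280 g. A steel hammer (bystander) lies about 150 mm beside it, on either side.
- mallet_head (a point): Centre of the mallet's head, 55 mm along x from the grip point, 18 mm above the bench as it lies. The head is a cylinder 36 mm in diameter, 80 mm long across the handle (along y): its two white striking faces are 40 mm from this point along +y and -y. Either face may strike.
- wedge_butt (a point): Centre of the struck face of the wedge's steel flange (46 mm square, 16 mm thick), 50 mm above the bench. y: level direction in which it is driven, into the holder; x level across it, z up. 120 mm before this face (-y) is clear. Holder: black steel bed 170 x 130 mm, 14 mm thick, cheeks 80 mm high. A like holder further left (+y) has its wedge home already.
- wedge (a joint): How far the wedge has been driven, in m, along y of wedge_butt: 0.006 to 0.016 at the start, 0.040 when home, flange against the cheeks (hard stop). It slides against about 2.5 N of friction and stays where it is left. Pressing on at the stop turns the mallet in the grip: grip firmly.
Not all that is in view belongs to the job. Of the things like the part that bears mallet_grip, leave any that is purple; of the rest the larger one is meant.

How it is judged (in metres and radians):
On the way, in this order (a step that is already met when the one before it is completed fails the run):
1. the mallet is picked up, its head more than 30 mm above the bench, with the wedge not yet moved (height (world z) of mallet_head above 0.03 m and distance of wedge_butt from where it was at the start of the episode below 0.003 m), for 0.1 s.
2. the mallet's head meets the wedge's face and starts it moving (distance of wedge_butt from where it was at the start of the episode above 0.002 m and distance between mallet_head and wedge_butt below 0.052 m), for 0.02 s.
3. after the first tap the wedge has advanced 3 mm or more but is still 6 mm or more from home, and the mallet is drawn clear (head centre over 55 mm from the wedge's face) (distance of wedge_butt from where it was at the start of the episode above 0.003 m and value of joint wedge below 0.034 m and distance between mallet_head and wedge_butt above 0.055 m), for 0.1 s.
4. the wedge is driven home, to within 4 mm of the stop (value of joint wedge above 0.036 m), for 0.1 s.
At the end, for the whole second after the job is handed in: The wedge is home (within 4 mm of its stop), and the mallet lies flat on the bench (head and grip centres under 24 mm high), released, at rest and not touching the wedge (value of joint wedge above 0.036 m and height (world z) of each of mallet_head, mallet_grip below 0.024 m and linear speed of mallet below 0.02 m/s and contact force between mallet and wedge below 0.1 N).
It fails at once if the gripper or arm itself pushes the wedge (contact force between any of the fingers, the arm and wedge above 1 N).
It fails at once if the mallet is dropped from a height or thrown (over 1.2 m/s while not held) (linear speed of mallet above 1.2 m/s and contact force between the fingers and mallet below 0.5 N).
It also fails if it takes over 43 s, if anything falls off the work surface, if the arm or the gripper's body presses on something with over 40 N, if the wrist force passes 120 N, or if a joint passes its speed limit or range.

### The arm

A 6-joint arm with a two-finger parallel gripper is mounted at the origin on the work surface. World frame = base frame: x ahead of the robot, y to its left, z up, the work surface at z = 0. Lengths are in mm, angles in rad, forces in N, time in s.
With the tool pointing down it reaches from about 350 to 875 mm from the base axis. Payload 4.2 kg.
Tool frame: the origin (TCP) lies at the very end of the fingers, on their centre line; the grasp point (between the pads) lies 19 mm behind it; z points along the fingers, y is the line along which they close (so a half turn about z gives the same grasp; the last joint's range is limited). The gripper opens to 85 mm and grips with 20 to 120 N. Pads are 22 mm wide; open, the fingers measure 114 mm over their backs; the gripper's body (76 mm by 85 mm) begins 54 mm behind the grasp point. The pads swing forward as they close: fully open they stand 13 mm farther back than shut.
Start: joints at [1.506, 0.385, 0.008, 0, -1.194, -0.259], TCP at [198.825, 592.51, 231.312] pointing down, gripper open.
Joint ranges: [-3.14, 3.14], [-1.21, 2.06], [-1.07, 1.41], [-3.16, 2.05], [-2.99, -0.16], [-3.1, 3.1]. Speed limits (rad/s): [2.79, 2.79, 3.14, 3.14, 3.14, 3.14].

### API

Orientations are given as a unit quaternion [x, y, z, w].
In Python, from bench import arm gives the robot as it stands.
- The arm moves only by the tool servo_tool, never from a script. Its argument "rows" is a list that holds one entry, the list of rows, each a list of 7 numbers: the finger opening in mm, from 0 to 85.4, then the shift along the tool's x, y, z in mm, then the turn, a rotation vector about the tool's x, y, z in rad. A call has 1 to 10 rows; each row is the pose to reach, as a shift and turn from the pose commanded when the call began, along the tool's axes at that moment; what a row does not reach only later rows make up. A row lasts 1/8 s, in which the tool goes at most 62.5 mm and 10.7 degrees, less where a joint would pass 70% of its speed; a pose out of reach is approached as far as the arm can. A call with a gripper value outside its range is refused whole. The fingers move at their own pace and stop on an object; the grip force is fixed at half the most. Time passes only in rows, so rows that repeat a pose let the fingers close. It gives the time, the measured TCP pose, the force, the opening and the grip force at its end, in the units of the state.
- arm.read_state(): the state, without advancing time (a new reading comes with each control period).
- arm.get_image(name): name is "side" or "top"; returns the picture (400x640x3 uint8, red, green, blue); there is no depth.
- arm.camera_params(name): a dict with "intrinsics" (3x3 intrinsics, pixels), "D" ([k1, k2, p1, p2, k3] as OpenCV has them; the pictures are not rectified), "R" (3x3) and "t" (3): a world point X has camera coordinates R X + t. Camera axes: x right, y down, z forward; pixel columns grow to the right and rows downward; lengths in mm; the calibration is good to about 2 mm. A picture is of the moment at which its call begins. camera_params takes no time and is no camera call.
- arm.job_done(): hands the job in; it is judged then, once.
The state is a dict: "clock": time; "joints": joint angles; "joint_vel": joint speeds; "joint_efforts": joint torques, N m; "position": TCP position; "ee_rot": TCP orientation; "contact_force": force on the tool from outside, world axes, zero at the start; "wrist_torque": the same for the moment, N m; "gripper_width": finger opening in mm; "grasp_force": force on a finger pad.
Only numpy, scipy, OpenCV 4.12 (cv2) and the standard library are available. Lean on these libraries where they do the work, as an engineer would, in place of code of your own. Each camera call takes 0.05 s, during which the arm holds its last target. There are 200 camera calls.

## Working session

There is one attempt and no reset: what is moved stays moved. The work goes in short steps, Python scripts to look and compute and a tool call to move; the robot and the scene stay as the last step left them, time stands still between calls to the robot, and variables do not carry over. Pictures are saved under pics/ and viewed, at most 10 in all, crops included, and the job is handed in when it is done.

Besides the shell and the picture viewer there is one more tool, called after "Request:" as name([rows], argument=value, ...), one row to a line, values as JSON. servo_tool: Moves the arm, as the interface text tells. Its arguments: {"type":"object","properties":{"rows":{"type":"array"}},"required":["rows"]}

```bash
mkdir -p pics; python3 - <<'E'
from bench import arm
import cv2
for n in("side","top"):
    im=arm.get_image(n); cv2.imwrite(f"pics/{n}0.png",im[:,:,::-1])
    p=arm.camera_params(n); print(n,p)
s=arm.read_state();print(s['clock'],s['position'],s['ee_rot'],s['gripper_width'])
E
```

```text
side {'intrinsics': array([[425.52374109,   0.        , 327.32670399],
       [  0.        , 425.52374109, 202.98492753],
       [  0.        ,   0.        ,   1.        ]]), 'D': array([0.01365874, 0.        , 0.        , 0.        , 0.        ]), 'R': array([[ 0.99973378, -0.01815896,  0.01423469],
       [-0.00339546, -0.72600494, -0.6876811 ],
       [ 0.02282203,  0.68744969, -0.72587332]]), 't': array([-420.64561558,  -65.9714844 , 1337.60688058])}
top {'intrinsics': array([[483.28454793,   0.        , 319.57128741],
       [  0.        , 483.28454793, 199.73470948],
       [  0.        ,   0.        ,   1.        ]]), 'D': array([-0.08767747,  0.        ,  0.        ,  0.        ,  0.        ]), 'R': array([[-0.00154277, -0.99998427,  0.00539208],
       [-0.99759942,  0.00116574, -0.06923902],
       [ 0.06923165, -0.00548595, -0.99758553]]), 't': array([-167.01868074,  416.91279382, 1271.78288499])}
0.1 [198.6914963  592.02812985 230.32900113] [ 9.86910607e-01 -1.61265217e-01 -1.01321726e-04  9.86462828e-04] 85.55115949115572
```

View pics/side0.png

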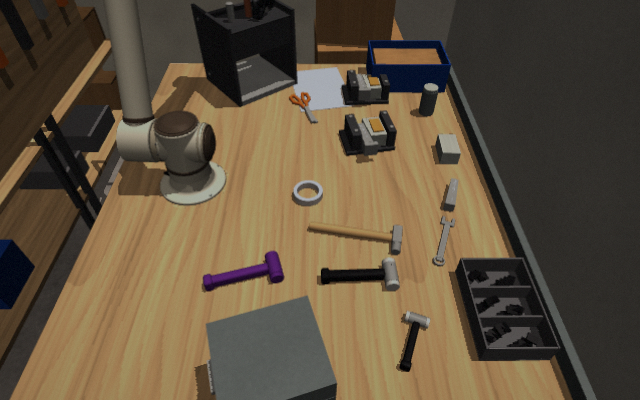

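View pics/top0.png

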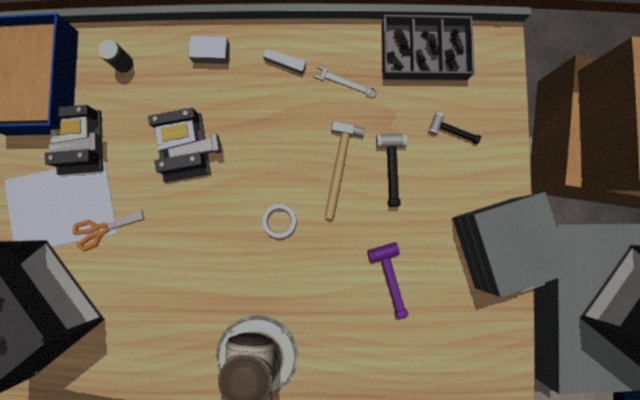

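The side view shows three soft mallets: purple at (245,272), black with a larger head at (360,274), and a small black one at (413,340). The wooden-handled hammer at (355,235) is the steel bystander. I take the larger black one, at (392,170) in the top view: it isn't purple and it's the bigger of the other two. The nearer holder is at (185,145) in the top view, with its wedge sticking out towards (218,143). I'll confirm both in one enlarged crop.

```bash
cat > h.py <<'E'
import numpy as np, cv2
from bench import arm
P={n:arm.camera_params(n) for n in("side","top")}
def ray(n,uv,z):
    p=P[n];q=cv2.undistortPoints(np.array([[uv]],float),p['intrinsics'],p['D'])[0,0]
    c=-p['R'].T@p['t'];d=p['R'].T@np.array([*q,1]);return c+d*(z-c[2])/d[2]
def proj(n,X):
    p=P[n];return cv2.projectPoints(np.array(X,float).reshape(-1,3),cv2.Rodrigues(p['R'])[0],p['t'],p['intrinsics'],p['D'])[0][:,0].round(1)
def crop(n,im,a,b,c,d,k): return cv2.resize(im[b:d,a:c],None,fx=k,fy=k,interpolation=cv2.INTER_CUBIC)
E
python3 - <<'E'
from h import *
t=cv2.imread('pics/top0.png');s=cv2.imread('pics/side0.png')
a=np.hstack([crop('top',t,140,95,230,190,4),crop('top',t,365,120,490,215,3.2)[:380] if 0 else cv2.resize(t[120:215,370:470],None,fx=4,fy=4,interpolation=2)])
b=np.hstack([cv2.resize(s[105:155,335:425],None,fx=4,fy=4,interpolation=2),cv2.resize(s[250:300,310:410],None,fx=4,fy=4,interpolation=2)])
cv2.imwrite('pics/c1.png',np.vstack([a,b]))
print(proj('top',[198,592,231]),proj('side',[198,592,231]))
for uv,z in [((393.5,205),18),((391.5,148),18),((391.5,141),36),((377,142),18),((406,141),18)]:print(uv,ray('top',uv,z).round())
E
```

```text
[[-11.7 288.9]] [[265.2  26.2]]
(393.5, 205) [ 402. -364.   18.]
(391.5, 148) [ 556. -361.   18.]
(391.5, 141) [ 571. -358.   36.]
(377, 142) [ 572. -322.   18.]
(406, 141) [ 575. -401.   18.]
```

View pics/c1.png

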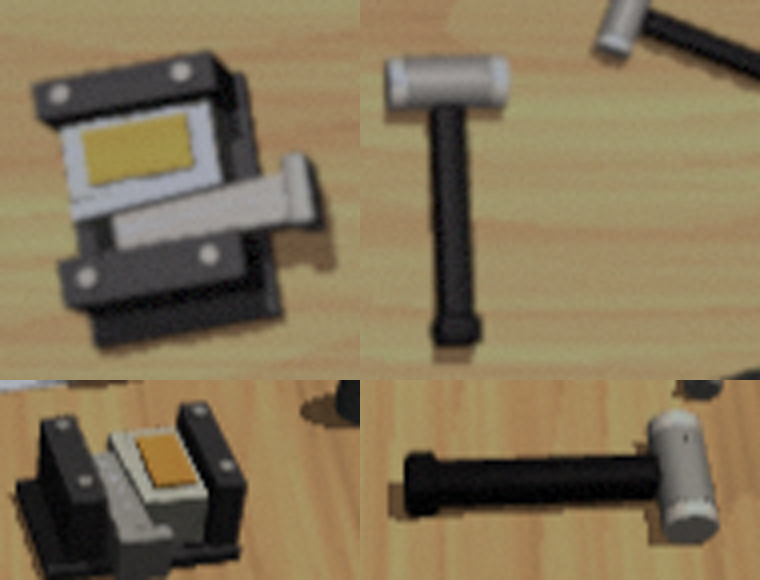

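The crop confirms it: the large mallet has white faces and a black handle, with its head at top (391.7,140.3) and knob end at (394,205). The wedge flange's struck face has its top edge at about top (216.2,133)-(219,150). Next I compute both poses and cross-check them in the side view.

```bash
python3 - <<'E'
from h import *
T=lambda x,y:(140+x/4-.4,95+y/4-.4)
M=lambda x,y:(370+(x-360)/4-.4,120+y/4-.4)
S=lambda x,y:(335+x/4-.4,105+(y-380)/4-.4)
SM=lambda x,y:(310+(x-360)/4-.4,250+(y-380)/4-.4)
a=ray('top',T(305,152),73);b=ray('top',T(316,220),73);print('flange',a,b,np.linalg.norm(a-b),np.degrees(np.arctan2(*(a-b)[[1,0]])))
for q in [((60,93),(180,72)),((87,276),(210,253))]:
  a1,b1=[ray('top',T(*x),80) for x in q];print('bolts',a1,b1,np.degrees(np.arctan2(*(a1-b1)[[1,0]])))
  
print('flange side proj',proj('side',[a,b]),'seen',S(120,542),S(172,528))
for q in [(60,424),(85,480),(200,411),(227,466)]:print('side bolts',ray('side',S(*q),80))
h=ray('top',M(447,81),20);k=ray('top',M(457,340),18)
print('head',h,ray('side',SM(684,478),20),'knobend',k,ray('side',SM(405,485),18),'ang',np.degrees(np.arctan2(*(h-k)[[1,0]])))
f=[ray('top',M(385,82),18),ray('top',M(508,81),18)];print('faces',f,np.degrees(np.arctan2(*(f[0]-f[1])[[1,0]])))
print(ray('side',SM(680,425),18),ray('side',SM(692,530),18))
E
```

```text
flange [586.50230648  99.9365839   73.        ] [542.10556074  92.02088883  73.        ] 45.09688748284183 10.109293765084084
bolts [624.99667831 259.20252243  80.        ] [638.03383943 180.82775983  80.        ] 99.44432609828398
bolts [505.44017863 237.99342406  80.        ] [519.88891873 158.50615967  80.        ] 100.30241144686659
flange side proj [[378.7 143.6]
 [365.1 145.1]] seen (364.6, 145.1) (377.6, 141.6)
side bolts [500.33441852 243.21639202  80.        ]
side bolts [516.71864157 164.37009013  80.        ]
side bolts [622.69778871 262.58897768  80.        ]
side bolts [636.5382808  183.57564121  80.        ]
head [ 577.33941328 -360.59942135   20.        ] [ 575.44957969 -362.5539415    20.        ] knobend [ 403.25801788 -365.26898106   18.        ] [ 397.39439706 -365.03377949   18.        ] ang 1.5365336504584024
faces [array([ 576.9462662 , -319.06429619,   18.        ]), array([ 577.86090227, -402.19728635,   18.        ])] 90.63034750014693
[ 578.23462803 -319.88669911   18.        ] [ 576.18421934 -399.76277967   18.        ]
```

Request:
servo_tool([
  [[85,0,0,-60,0,0,0],[85,40,30,-80,0,0,-0.1],[85,426,323,-80,0,0,-0.35],[85,426,323,-80,0,0,-0.35],[85,426,323,-80,0,0,-0.35],[85,426,323,-80,0,0,-0.35],[85,426,323,-80,0,0,-0.35],[85,426,323,-80,0,0,-0.35],[85,426,323,-80,0,0,-0.35],[85,426,323,-80,0,0,-0.35]],
])

```text
clock: 1.35
position: [500.6, 148.5, 311.0]
ee_rot: [1.0, 0.012, -0.0, 0.0]
contact_force: [0.0, 0.9, -0.9]
gripper_width: 84.8
grasp_force: 0.0
```

Request:
servo_tool([
  [[85,9,511,0,0,0,0],[85,9,511,0,0,0,0],[85,9,511,0,0,0,0],[85,9,511,0,0,0,0],[85,9,511,0,0,0,0],[85,9,511,0,0,0,0],[85,9,511,80,0,0,0],[85,9,511,140,0,0,0],[85,9,511,200,0,0,0],[85,9,511,231,0,0,0]],
])

```text
clock: 2.6
position: [521.6, -353.6, 108.6]
ee_rot: [1.0, 0.012, 0.0, 0.0]
contact_force: [0.5, -0.4, -0.9]
gripper_width: 85.0
grasp_force: 0.0
```

```bash
python3 - <<'E'
from h import *
s=cv2.cvtColor(arm.get_image('side'),4);t=cv2.cvtColor(arm.get_image('top'),4)
st=arm.read_state();p=st['position'];print(st['clock'],p,st['ee_rot'],st['joints'])
print(proj('side',p),proj('top',p))
cv2.imwrite('pics/c2.png',np.hstack([cv2.resize(s[200:320,290:420],None,fx=3,fy=3),cv2.resize(t[110:230,340:450],None,fx=3,fy=3)]))
E
```

```text
2.7 [ 516.5511333  -351.20029435  101.93106109] [ 0.99989935  0.01122468 -0.00771549 -0.00397167] [-0.33946323  0.50521661 -0.14398687 -0.00267528 -0.93881548  1.93430922]
[[370.  251.2]] [[393.  157.5]]
```

View pics/c2.png

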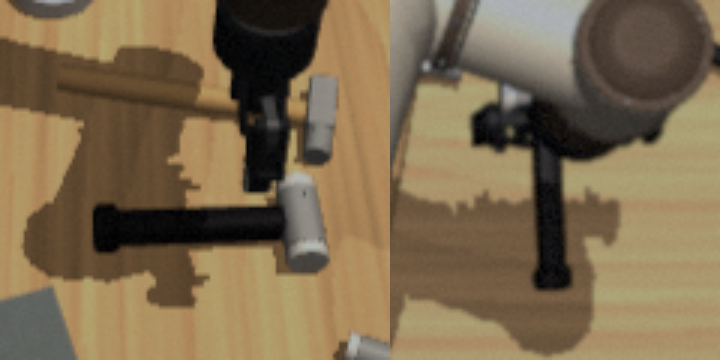

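The side crop shows the gripper over the handle near the head, still settling. I'll hold for one row before descending.

Request:
servo_tool([
  [[85,0,0,0,0,0,0],[85,0,0,0,0,0,0]],
])

```text
clock: 2.95
position: [523.9, -352.6, 113.9]
ee_rot: [1.0, 0.014, 0.003, 0.001]
contact_force: [0.9, 0.1, 0.8]
gripper_width: 84.8
grasp_force: 0.0
```

```bash
python3 - <<'E'
from h import *
s=arm.read_state();print(s['position'],s['ee_rot'],s['joint_vel'])
E
```

```text
[ 523.91229999 -352.57704799  113.94990496] [0.99990111 0.01375234 0.00263865 0.00129769] [ 0.00197951 -0.00951795 -0.0061854  -0.004907    0.00390194 -0.00051088]
```

Request:
servo_tool([
  [[85,-2,10,30,0,0,0],[85,-2,10,70,0,0,0],[85,-2,10,95,0,0,0],[85,-2,10,102,0,0,0],[85,-2,10,102,0,0,0],[85,-2,10,102,0,0,0]],
])

```text
clock: 3.7
position: [521.6, -362.8, 10.7]
ee_rot: [1.0, 0.013, 0.002, 0.001]
contact_force: [-0.6, 0.4, 0.7]
gripper_width: 84.6
grasp_force: 0.0
```

```bash
python3 - <<'E'
from h import *
s=cv2.cvtColor(arm.get_image('side'),4);t=cv2.cvtColor(arm.get_image('top'),4)
st=arm.read_state();p=st['position'];print(st['clock'],p,st['ee_rot'],proj('side',p))
cv2.imwrite('pics/c3.png',np.hstack([cv2.resize(s[200:320,290:420],None,fx=3,fy=3),cv2.resize(t[110:230,340:450],None,fx=3,fy=3)]))
E
```

```text
3.8 [ 521.1628675  -362.68856677   10.22490789] [9.99911368e-01 1.32393235e-02 1.28541629e-03 5.69636469e-04] [[369.1 276.4]]
```

View pics/c3.png

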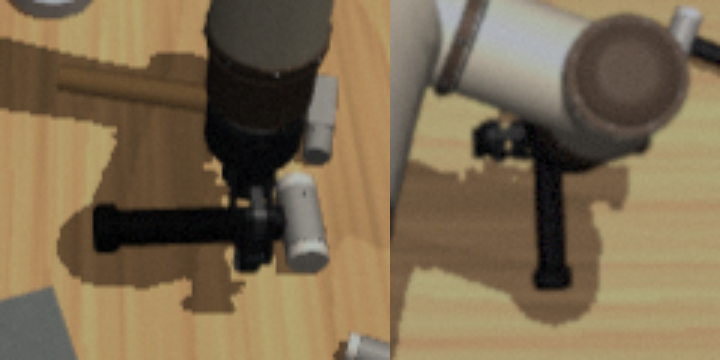

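The fingers straddle the handle just behind the head, at side px (375,278). I lower a little, then close.

Request:
servo_tool([
  [[85,0,0,6,0,0,0],[85,0,0,6,0,0,0],[20,0,0,6,0,0,0],[10,0,0,6,0,0,0],[10,0,0,6,0,0,0],[10,0,0,6,0,0,0],[10,0,0,6,0,0,0],[10,0,0,6,0,0,0],[10,0,0,6,0,0,0]],
])

```text
clock: 4.92
position: [520.5, -362.4, 2.9]
ee_rot: [1.0, 0.013, 0.0, 0.0]
contact_force: [0.9, 1.2, 1.3]
gripper_width: 23.2
grasp_force: 59.4
```

Request:
servo_tool([
  [[10,0,0,-25,0,0,0],[10,0,0,-70,0,0,0],[10,2,-40,-100,0,0,-0.05],[10,4,-90,-100,0,0,-0.1],[10,6,-140,-100,0,0,-0.148],[10,8,-190,-100,0,0,-0.148],[10,10,-240,-100,0,0,-0.148],[10,12,-290,-100,0,0,-0.148],[10,14,-335,-90,0,0,-0.148],[10,14,-351,-80,0,0,-0.148]],
])

```text
clock: 6.18
position: [524.3, -9.2, 81.8]
ee_rot: [0.996, 0.088, -0.001, -0.0]
contact_force: [-0.1, -0.4, -3.2]
gripper_width: 23.2
grasp_force: 59.5
```

Request:
servo_tool([
  [[10,0,0,20,0,0,0],[10,0,0,45,0,0,0],[10,0,0,47,0,0,0],[10,0,0,47,0,0,0],[10,0,0,47,0,0,0]],
])

```text
clock: 6.8
position: [525.7, -11.3, 36.5]
ee_rot: [0.996, 0.087, 0.001, -0.0]
contact_force: [-0.3, -0.1, -3.2]
gripper_width: 22.6
grasp_force: 59.4
```

```bash
python3 - <<'E'
from h import *
s=cv2.cvtColor(arm.get_image('side'),4);t=cv2.cvtColor(arm.get_image('top'),4)
st=arm.read_state();p=st['position'];q=st['ee_rot'];print(st['clock'],p,q,st['gripper_width'],st['contact_force'])
from scipy.spatial.transform import Rotation as R
x=R.from_quat(q).as_matrix()[:,0];y=np.array([-x[1],x[0],0]);print(np.degrees(np.arctan2(x[1],x[0])))
h=p+56*x+[0,0,14.5]
pts=[h,h+40*y,h-40*y,[563,97.5,50]]
print(np.round(pts),proj('side',pts),proj('top',pts))
cv2.imwrite('pics/c4.png',np.vstack([cv2.resize(s[100:220,320:440],None,fx=3,fy=3),cv2.resize(t[100:180,170:290],None,fx=3,fy=3)]))
E
```

```text
6.9 [525.59459635 -11.14776639  36.52597528] [ 9.96215708e-01  8.69105199e-02  8.95004524e-04 -1.52610690e-04] 23.08803039722801 [-0.30184819 -0.83288186 -2.85517867]
9.971788921655078
[[581.  -1.  51.]
 [574.  38.  51.]
 [588. -41.  51.]
 [563.  98.  50.]] [[379.4 169.9]
 [376.  161.5]
 [383.1 178.7]
 [370.8 149.7]] [[256.1 136.3]
 [241.  139. ]
 [271.1 133.7]
 [218.4 143.2]]
```

View pics/c4.png

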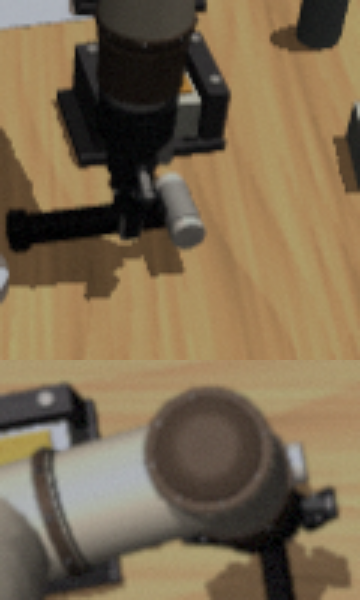

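The mallet is held level with its head at side px (380,169), which matches the computed pose and leaves about a 60 mm gap to the wedge face. First tap, short.

Request:
servo_tool([
  [[10,0,-15,0,0,0,0],[10,0,-35,0,0,0,0],[10,0,-48,0,0,0,0],[10,0,-53,0,0,0,0],[10,0,-57,0,0,0,0],[10,0,-61,0,0,0,0]],
])

```text
clock: 7.65
position: [514.4, 48.7, 35.6]
ee_rot: [0.996, 0.087, -0.0, 0.0]
contact_force: [0.8, -3.0, -2.5]
gripper_width: 22.8
grasp_force: 59.7
```

Request:
servo_tool([
  [[10,0,-4,0,0,0,0]],
])

```text
clock: 7.78
position: [513.7, 52.4, 35.6]
ee_rot: [0.996, 0.087, -0.0, 0.0]
contact_force: [0.6, -3.2, -2.4]
gripper_width: 22.9
grasp_force: 59.8
```

Contact shows as about -3 N. Three more mm, then draw clear.

Request:
servo_tool([
  [[10,0,-3,0,0,0,0],[10,0,3,0,0,0,0],[10,0,20,0,0,0,0],[10,0,40,0,0,0,0],[10,0,55,0,0,0,0],[10,0,60,0,0,0,0],[10,0,60,0,0,0,0],[10,0,60,0,0,0,0]],
])

```text
clock: 8.78
position: [524.2, -6.0, 35.6]
ee_rot: [0.996, 0.087, 0.0, -0.0]
contact_force: [0.0, -0.7, -2.5]
gripper_width: 23.4
grasp_force: 59.6
```

```bash
python3 - <<'E'
from h import *
s=cv2.cvtColor(arm.get_image('side'),4)
st=arm.read_state();print(st['clock'],st['position'],st['ee_rot'])
cv2.imwrite('pics/c5.png',np.vstack([cv2.resize(s[100:200,320:440],None,fx=4,fy=4)]))
E
```

```text
8.825 [524.16889027  -5.84497307  35.6622313 ] [ 9.96179999e-01  8.73235897e-02  1.18153105e-05 -1.50930659e-05]
```

View pics/c5.png

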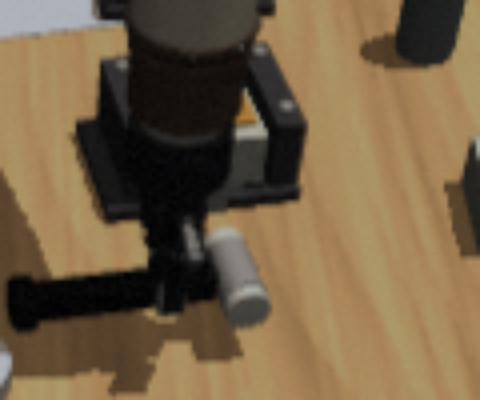

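The wedge is hidden behind the wrist here, but the mallet was drawn clear at about 8 mm of advance. Now I drive it home, watching the force.

Request:
servo_tool([
  [[10,0,-15,0,0,0,0],[10,0,-35,0,0,0,0],[10,0,-50,0,0,0,0],[10,0,-58,0,0,0,0],[10,0,-63,0,0,0,0],[10,0,-67,0,0,0,0],[10,0,-71,0,0,0,0],[10,0,-74,0,0,0,0]],
])

```text
clock: 9.82
position: [511.3, 66.4, 35.7]
ee_rot: [0.996, 0.087, -0.0, 0.0]
contact_force: [0.3, -2.8, -2.2]
gripper_width: 23.2
grasp_force: 59.9
```

Request:
servo_tool([
  [[10,0,-2,0,0,0,0],[10,0,-4,0,0,0,0]],
])

```text
clock: 10.07
position: [510.6, 70.6, 35.7]
ee_rot: [0.996, 0.087, -0.0, 0.0]
contact_force: [-0.3, -2.4, -1.7]
gripper_width: 23.0
grasp_force: 59.9
```

Request:
servo_tool([
  [[10,0,-2,0,0,0,0]],
])

```text
clock: 10.2
position: [510.2, 72.6, 35.7]
ee_rot: [0.996, 0.087, -0.0, 0.0]
contact_force: [-0.2, -2.7, -1.4]
gripper_width: 22.8
grasp_force: 59.9
```

Still sliding at 2.5 N, so I keep going.

Request:
servo_tool([
  [[10,0,-2,0,0,0,0]],
])

```text
clock: 10.32
position: [509.9, 74.6, 35.6]
ee_rot: [0.996, 0.087, -0.0, 0.0]
contact_force: [0.4, -3.2, -1.9]
gripper_width: 23.2
grasp_force: 59.9
```

Request:
servo_tool([
  [[10,0,-2,0,0,0,0]],
])

```text
clock: 10.45
position: [509.5, 76.6, 35.6]
ee_rot: [0.996, 0.087, -0.0, 0.0]
contact_force: [-0.6, -2.5, -1.4]
gripper_width: 23.1
grasp_force: 59.9
```

Request:
servo_tool([
  [[10,0,-2,0,0,0,0]],
])

```text
clock: 10.58
position: [509.2, 78.6, 35.6]
ee_rot: [0.996, 0.087, -0.0, 0.0]
contact_force: [-0.2, -3.2, -1.1]
gripper_width: 23.3
grasp_force: 59.9
```

Request:
servo_tool([
  [[10,0,-2,0,0,0,0]],
])

```text
clock: 10.7
position: [508.7, 79.3, 35.7]
ee_rot: [0.996, 0.086, -0.001, 0.001]
contact_force: [4.3, -15.2, -0.9]
gripper_width: 23.1
grasp_force: 60.2
```

Request:
servo_tool([
  [[10,0,-1.5,0,0,0,0]],
])

```text
clock: 10.82
position: [508.5, 79.5, 35.8]
ee_rot: [0.996, 0.086, -0.001, 0.001]
contact_force: [5.2, -18.9, -0.2]
gripper_width: 23.3
grasp_force: 60.5
```

Request:
servo_tool([
  [[10,0,-1.5,0,0,0,0]],
])

```text
clock: 10.95
position: [508.2, 79.7, 35.8]
ee_rot: [0.996, 0.085, -0.001, 0.002]
contact_force: [7.8, -23.2, -0.5]
gripper_width: 23.0
grasp_force: 61.1
```

Home: the force jumped to 23 N with no further advance. Drawing clear and laying the mallet down in open space.

Request:
servo_tool([
  [[10,0,10,0,0,0,0],[10,0,35,0,0,0,0],[10,5,75,0,0,0,0],[10,15,110,0,0,0,0],[10,20,130,0,0,0,0],[10,20,130,15,0,0,0],[10,20,130,24,0,0,0],[10,20,130,28,0,0,0],[10,20,130,28,0,0,0]],
])

```text
clock: 12.08
position: [550.3, -40.5, 7.2]
ee_rot: [0.996, 0.088, -0.001, 0.0]
contact_force: [-0.7, -0.1, -2.5]
gripper_width: 23.3
grasp_force: 60.3
```

```bash
python3 - <<'E'
from h import *
s=cv2.cvtColor(arm.get_image('side'),4);t=cv2.cvtColor(arm.get_image('top'),4)
st=arm.read_state();print(st['clock'],st['position'],st['ee_rot'],st['contact_force'])
cv2.imwrite('pics/c6.png',np.vstack([cv2.resize(s[100:220,300:440],None,fx=3,fy=3),cv2.resize(t[95:190,140:280],None,fx=3,fy=3)]))
E
```

```text
12.175 [550.835034   -40.66416478   7.87411371] [ 9.96168668e-01  8.74523643e-02  2.63735535e-04 -1.63309797e-06] [-0.56472401 -0.17539159 -2.68203364]
```

View pics/c6.png

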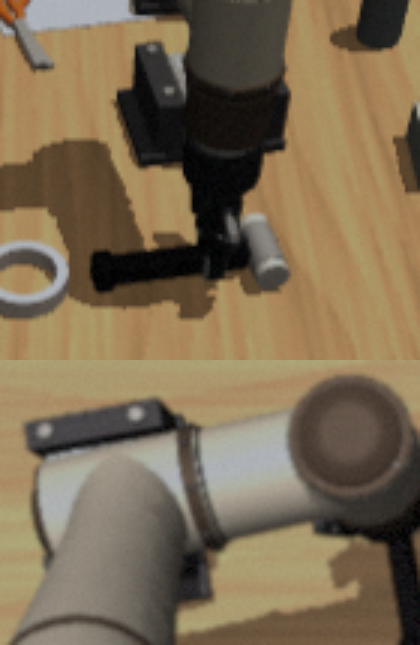

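The mallet is about to rest, clear of the tape ring at (30,275) in the crop. Lower the last few mm and release.

Request:
servo_tool([
  [[10,0,0,2,0,0,0],[10,0,0,4,0,0,0],[10,0,0,4.5,0,0,0],[10,0,0,4.5,0,0,0]],
])

```text
clock: 12.68
position: [550.6, -41.2, 3.1]
ee_rot: [0.996, 0.087, -0.0, 0.0]
contact_force: [-1.2, 0.2, -2.5]
gripper_width: 22.9
grasp_force: 60.3
```

Request:
servo_tool([
  [[30,0,0,0,0,0,0],[50,0,0,0,0,0,0],[75,0,0,0,0,0,0],[75,0,0,0,0,0,0],[75,0,0,0,0,0,0],[75,0,0,-20,0,0,0],[75,0,0,-70,0,0,0],[75,0,0,-130,0,0,0],[75,-50,40,-150,0,0,0],[75,-100,80,-150,0,0,0]],
])

```text
clock: 13.92
position: [470.3, -133.4, 155.1]
ee_rot: [0.996, 0.088, 0.002, 0.0]
contact_force: [-0.9, -1.0, 0.2]
gripper_width: 74.6
grasp_force: 0.0
```

Request:
servo_tool([
  [[75,0,60,0,0,0,0],[75,0,120,0,0,0,0],[75,0,180,0,0,0,0],[75,0,200,0,0,0,0],[75,0,200,0,0,0,0]],
])

```text
clock: 14.55
position: [504.2, -330.6, 152.3]
ee_rot: [0.996, 0.086, -0.0, -0.0]
contact_force: [0.5, -0.5, -0.2]
gripper_width: 75.0
grasp_force: 0.0
```

```bash
python3 - <<'E'
from h import *
s=cv2.cvtColor(arm.get_image('side'),4);t=cv2.cvtColor(arm.get_image('top'),4)
st=arm.read_state();print(st['clock'],st['position'],st['gripper_width'])
cv2.imwrite('pics/c7.png',np.vstack([cv2.resize(s[100:220,300:440],None,fx=3,fy=3),cv2.resize(t[95:190,140:280],None,fx=3,fy=3)]))
E
```

```text
14.65 [ 504.17331953 -328.87145612  152.77473895] 75.0905697891362
```

View pics/c7.png

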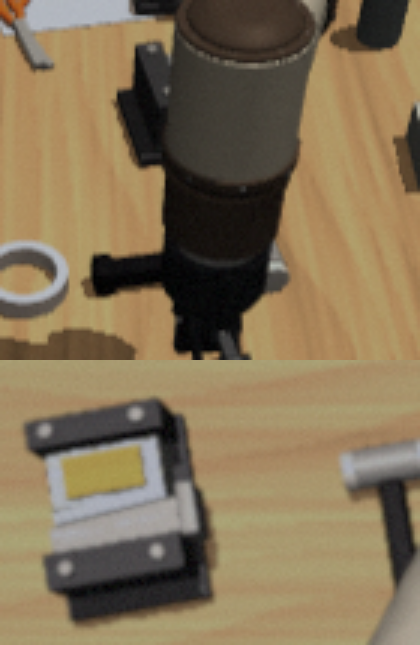

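The top view shows the wedge's flange at (188,505) in the crop, flush against the cheeks. The mallet lies flat and released, with its head near (385,468), well clear of the wedge.

```bash
python3 -c "
from bench import arm
print(arm.job_done())"
```

```text
the job is handed in; nothing more can be done
None
```

The job is handed in: the wedge was driven home in two taps (a short one of about 8 mm, then on to the hard stop), the mallet lies flat and released on the bench, and the clock read about 14.7 s; no verdict was returned.

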